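# Flag the empty bin and tally it

## Task

One of the three red bins in the row has run empty. Take the yellow refill clip off the flag rail and clip it onto the middle of the empty bin's front rim, pushed well down so that the whole of both jaw pads grips the wall, with its tag hanging on the outside. Then push the tally counter's red lever all the way down and let it spring back up; leave the green clip and everything else on the bench where it is.

Things in the scene. Friction and masses are not known exactly. Their poses are not given: they have to be found in the camera images.
- yellow_clip: yellow spring clamp, 80 g, 90 mm tall: two halves on a horizontal hinge pin (14 mm thick, 36 mm long), jaws down, V-shaped handles up. ORIGIN ON THE PIN'S CENTRE; axes of the front half: z up, y along the pin, -x the front with the tag. Opened by squeezing the handles along x. Starts clipped upright on the flag rail's top edge, pin 10 mm above the edge, tag towards the robot
- yellow_clip_plate (a point): middle of the outer face of the front half's finger plate (32 mm wide, 26 mm long; the rear one mirrors it). Clipped on an edge: plates 25 to 50 mm above the pin, leaning out 0.25 rad, 61 mm across at the top, 48 at the bottom. Squeezed to the stop: parallel, 34 mm across, 30 to 56 mm above the pin, each half turned 0.25 rad about the pin. 9 N starts it, 14 N reaches the stop; more does no harm
- yellow_clip_pad (a point): middle of the rubber face of the front jaw's pad (34 mm wide, 28 to 46 mm below the pin; the rear one mirrors it). Fully open, the pads' lower ends are about 28 mm apart. The throat between the jaws is free up to the pin's underside, 7 mm below its centre. As the handles are let go they spring out and down past the fingers, so the clip can ride up some 10 mm: put it nearly home before letting go
- yellow_clip_tag (a point): centre of the tag on the yellow clip: a plate 70 mm wide (along y), 48 mm tall and 3 mm thick, its centre 18.5 mm in front of the pin and 30 mm below it, its lower edge 54 mm below the pin; axes as the clip
- yellow_clip_jaw (a joint): opening of the yellow clip about its pin, rad: -0.2 jaws shut on nothing, 0 gripping a 6 mm edge (the rail or a bin rim), 0.5 fully open (stop). Sprung shut: 0.40 N m at 0, 0.61 N m at 0.5, i.e. about 11 N at the pads
- green_clip: the same clamp in green, parked on the same rail 110 mm from the yellow one; it stays there. Same origin and axes
- flag_rail: fixed light-grey upright plate 6 mm thick and 220 mm long (along its y) on a foot 70 x 230 x 8 mm; top edge 80 mm above the table; origin: centre of the foot's underside. The clips stand 55 mm either side of its middle; which is which changes
- flag_rail_top (a point): middle of the rail's top edge; axes as the rail: y along the edge, x across it
- bin_empty: the EMPTY red plastic bin, fixed (heavy), open-fronted: 220 mm deep (x) x 150 mm wide (y), walls 6 mm. Front wall (on its -x side, towards the robot) 70 mm high, back 120 mm high; the side walls rise from 70 mm at the front to 120 mm 75 mm farther back. Origin: centre of its underside. Inner floor 6 mm up
- bin_empty_rim (a point): middle of the top edge of the empty bin's front wall, 70 mm above the table, at mid-thickness of the 6 mm wall; axes as the bin: y along the rim, -x outwards
- bin_couplings: same red bin full of steel couplings, fixed; same origin and axes; contents up to about 110 mm high
- bin_cartons: same red bin full of white cartons, fixed; same origin and axes; contents up to about 100 mm high. The three bins stand side by side in a row, in any order
- counter: fixed tally counter: blue case 78 x 74 mm, top 86 mm above the table, on a plate 150 x 86 x 8 mm; the lever comes out of its front (-x side). Origin: centre of the plate's underside. It and the flag rail may change sides
- counter_pad (a point): centre of the upper face of the lever's red pad (32 mm long, 36 mm wide, 9 mm thick). 66 mm in front of the lever's pivot, about 71 mm above the table when up and 39 mm when fully down, 46 mm in front of the counter's origin (within 2 mm) either way
- counter_lever (a joint): counter's lever, rad: 0 up (rest), 0.5 fully down (stop). Sprung: about 3 N at the pad to start, 8 N at the stop; returns to 0 by itself
- coupling_a: steel hydraulic coupling with pale dust cap, standing, 78 mm tall, 40 mm across, 340 g, loose; origin: centre of its foot
- coupling_b: second such coupling, the same
- carton: white carton 90 (x) x 46 x 46 mm, 180 g, loose; origin: centre of its underside
- cutter_closed: orange and black box cutter, blade in, 120 (x) x 30 x 16 mm, loose; origin: centre of its underside
- scanner: grey and black hand scanner lying down, 150 (x) x 62 x 36 mm, loose; origin: underside, near its middle
Not all that is in view belongs to the job. Leave any purple look-alike of the yellow_clip alone.

How it is judged (in metres and radians):
On the way, in this order (a step that is already met when the one before it is completed fails the run):
1. the yellow clip is off the flag rail (contact force between yellow_clip and flag_rail below 0.01 N and distance of yellow_clip from where it was at the start of the episode above 0.05 m), for 0.1 s.
2. the yellow clip grips the middle of the empty bin's front rim, pushed down, tag outside, and is let go (x of yellow_clip in the frame of bin_empty_rim between -0.008 and 0.008 m and y of yellow_clip in the frame of bin_empty_rim between -0.025 and 0.025 m and z of yellow_clip in the frame of bin_empty_rim between 0.002 and 0.026 m and x of yellow_clip_tag in the frame of bin_empty_rim below -0.01 m and value of joint yellow_clip_jaw between -0.09 and 0.09 rad and angle between yellow_clip's own z axis and vertical below 0.2 rad and angle between the y axis of yellow_clip and the y axis of bin_empty_rim, either way round below 0.2 rad and contact force between yellow_clip and bin_empty above 5 N and contact force between the fingers and yellow_clip below 0.1 N), for 0.3 s.
3. the counter's lever is pushed fully down (0.46 of 0.5 rad or more) (value of joint counter_lever above 0.46 rad), for 0.1 s.
At the end, for the whole second after the job is handed in: Yellow clip let go, still, gripping the empty bin's front wall (over 5 N, jaw within 0.09 of 0): pin 2-26 mm above the rim, 25 mm of its middle, 8 mm of mid-wall, upright and square to 0.2 rad, tag over 10 mm outside. Lever up (under 0.05 rad). Others within 25 mm, not tipped (0.2 rad) (all of step 2 and linear speed of yellow_clip below 0.02 m/s and value of joint counter_lever below 0.05 rad and distance of each of green_clip, coupling_a, coupling_b, carton, cutter_closed, scanner from where it was at the start of the episode below 0.025 m and angle between each of green_clip, coupling_a, coupling_b, carton, cutter_closed, scanner's own z axis and vertical below 0.2 rad); the robot touches nothing.
It fails at once if the green clip was moved more than 25 mm (distance of green_clip from where it was at the start of the episode above 0.025 m).
It fails at once if a loose thing on the bench was moved more than 25 mm or tipped over (distance of any of coupling_a, coupling_b, carton, cutter_closed, scanner from where it was at the start of the episode above 0.025 m or angle between any of coupling_a, coupling_b, carton, cutter_closed, scanner's own z axis and vertical above 0.5 rad).
It also fails if it takes over 58 s, if anything falls off the work surface, if the arm or the gripper's body presses on something with over 40 N, if the wrist force passes 120 N, or if a joint passes its speed limit or range.

## Robot

A 6-joint arm with a two-finger parallel gripper is mounted at the origin on the work surface. World frame = base frame: x ahead of the robot, y to its left, z up, the work surface at z = 0. Lengths are in m, angles in degrees, forces in N, time in s.
With the tool pointing down it reaches from about 0.4 to 0.925 m from the base axis. Payload 3.4 kg.
Tool frame: the origin (TCP) lies at the very end of the fingers, on their centre line; the grasp point (between the pads) lies 19 mm behind it; z points along the fingers, y is the line along which they close (so a half turn about z gives the same grasp; the last joint's range is limited). The gripper opens to 85 mm and grips with 20 to 120 N. Pads are 22 mm wide; open, the fingers measure 114 mm over their backs; the gripper's body (76 mm by 85 mm) begins 54 mm behind the grasp point. The pads swing forward as they close: fully open they stand 13 mm farther back than shut.
Start: joints at [-75.602, 17.578, 86.31, -0, 76.112, -4.211], TCP at [0.183, -0.545, 0.231] pointing down, gripper open.
Joint ranges: [-179.03, 179.03], [-60, 130.46], [8.19, 133.38], [-81.62, 261.62], [5.75, 156.47], [-153.77, 153.77]. Speed limits (degrees/s): [147.25, 147.25, 180, 180, 180, 180].

## Interface

Orientations are given as [roll, pitch, yaw] about the fixed x, y, z axes, in that order (R = Rz(yaw) Ry(pitch) Rx(roll)).
In Python, from workcell import r, snapshot, workorder gives the robot as it stands.
- The arm moves only by the tool move_arm, never from a script. Its argument "rows" is text: rows parted by semicolons, each of 5 numbers parted by spaces: the opening, from 0 (shut) to 1 (fully open), then the shift along the tool's x, y, z in mm, then the turn about the tool's z in degrees. In form: grip tx ty tz turn; .... A call has 1 to 5 rows; each row shifts and turns the commanded pose from where the row before left it, along the tool's axes as they then stand; what a row does not reach is not made up. A row lasts 1/8 s, in which the tool goes at most 62.5 mm and 10.7 degrees, less where a joint would pass 70% of its speed; a pose out of reach is approached as far as the arm can. A call with a gripper value outside its range is refused whole. The fingers move at their own pace and stop on an object; "grip_force" is the grip in N (left out, the last holds). Time passes only in rows, so rows that do not move let the fingers close. It gives the time, the measured TCP pose, the force, the opening and the grip force at its end, in the units of the state.
- r.state(): the state, without advancing time (a new reading comes with each control period).
- snapshot(name): name is "scene" or "side" or "wrist"; returns a dict with "image" (384x512x3 uint8, red, green, blue), "depth" (384x512 float32, m along the optical axis (not along the pixel's ray), 0 where there is no reading), "fx", "fy", "cx", "cy" (pixels), "eye" and "rotation" of the camera in the world; the wrist camera has in their place "hand_eye" (4x4, takes a point from camera to tool coordinates, whose origin is the TCP and whose axes are the flange's). Camera axes: x right, y up, looking along -z (the intrinsics and any distortion apply to the point x, -y, -z); pixel columns grow to the right and rows downward; lengths in m; the calibration is good to about 2 mm. A picture is of the moment at which its call begins: read the wrist's pose just before it.
- workorder.close_job(): hands the job in; it is judged then, once.
The state is a dict: "clock": time; "joint_pos": joint angles; "dq": joint speeds; "tau": joint torques, N m; "position": TCP position; "eef_rot": TCP orientation; "force": force on the tool from outside, world axes, zero at the start; "ft_torque": the same for the moment, N m; "gripper_width": finger opening in m; "gripper_force": force on a finger pad.
Only numpy, scipy, OpenCV 4.12 (cv2) and the standard library are available. Lean on these libraries where they do the work, as an engineer would, in place of code of your own. Each camera call takes 0.05 s, during which the arm holds its last target. There are 200 camera calls.

## Working session

There is one attempt and no reset: what is moved stays moved. The work goes in short steps, Python scripts to look and compute and a tool call to move; the robot and the scene stay as the last step left them, time stands still between calls to the robot, and variables do not carry over. Pictures are saved under pics/ and viewed, at most 10 in all, crops included, and the job is handed in when it is done.

Besides the shell and the picture viewer there is one more tool, called by a JSON object that holds its "method" and its "body", one argument or row to a line. move_arm: Moves the arm, as the interface text tells. Its arguments: {"type":"object","properties":{"rows":{"type":"string"},"grip_force":{"type":"number"}},"required":["rows"]}

```bash
mkdir -p pics; cat > h.py <<'E'
import numpy as np, cv2, json
from scipy.spatial.transform import Rotation as R
from workcell import r, snapshot, workorder
def cloud(s, st=None):
    d=s["depth"]; v,u=np.mgrid[:384,:512]
    pc=np.stack([(u-s["cx"])/s["fx"]*d, -(v-s["cy"])/s["fy"]*d, -d],-1)
    if "eye" in s: M=np.array(s["rotation"]); e=np.array(s["eye"])
    else:
        T=np.array(s["hand_eye"]); Rt=R.from_euler('xyz',st["eef_rot"],degrees=True).as_matrix()
        M=Rt@T[:3,:3]; e=Rt@T[:3,3]+np.array(st["position"])
    w=pc@M.T+e; w[d==0]=np.nan
    return w
def save(s,n): cv2.imwrite(f"pics/{n}.png",cv2.cvtColor(s["image"],cv2.COLOR_RGB2BGR))
E
python3 - <<'E'
from h import *
st=r.state(); print(st)
a=snapshot("scene");b=snapshot("side")
print({k:v for k,v in a.items() if k not in("image","depth")})
np.savez("pics/ab.npz",a=a["image"],wa=cloud(a),b=b["image"],wb=cloud(b))
cv2.imwrite("pics/1.png",cv2.cvtColor(np.vstack([a["image"],b["image"]])[:, :],cv2.COLOR_RGB2BGR)[:384]); save(b,"2")
E
```

```text
{'clock': 0.0, 'joint_pos': array([-7.55999728e+01,  1.76224537e+01,  8.63830044e+01,  6.06006208e-04,
        7.61089689e+01, -4.21265874e+00]), 'dq': array([-0.03019349, -0.00058721,  0.0032022 ,  0.00142679,  0.10628188,
        0.01434783]), 'tau': array([-7.81316703e-04, -4.57557750e+01, -2.51916307e+01, -2.11262609e-04,
        1.31959881e-02,  2.67125692e-06]), 'position': array([ 0.18332025, -0.54427955,  0.23038491]), 'eef_rot': array([-1.79885925e+02, -8.99203251e-03,  1.86125309e+01]), 'force': array([-0.16017636, -0.15554562,  0.24833317]), 'ft_torque': array([-0.03767958, -0.03032177, -0.01311558]), 'gripper_force': 0.0, 'gripper_width': 0.08550296559039858}
{'fx': 466.23245066828997, 'fy': 466.23245066828997, 'cx': 258.2801610619694, 'cy': 190.1851255435377, 'eye': array([1.22095864, 0.08165133, 1.36070211]), 'rotation': array([30.05035331, -0.26654597, 95.96282581])}Traceback (most recent call last):
  File "<stdin>", line 5, in <module>
  File "h.py", line 11, in cloud
    w=pc@M.T+e; w[d==0]=np.nan
      ~~~~~~^~
ValueError: operands could not be broadcast together with shapes (384,512) (3,)
```

Rotation is roll/pitch/yaw in degrees.

```bash
sed -i 's/M=np.array(s\["rotation"\])/M=R.from_euler("xyz",s["rotation"],degrees=True).as_matrix()/' h.py
python3 - <<'E'
from h import *
a=snapshot("scene");b=snapshot("side")
for s in(a,b): print([k for k in s], s["eye"],s["rotation"],s["fx"],s["cx"],s["cy"])
np.savez("pics/ab.npz",a=a["image"],wa=cloud(a),b=b["image"],wb=cloud(b))
save(a,"1"); save(b,"2")
E
```

```text
['image', 'depth', 'fx', 'fy', 'cx', 'cy', 'eye', 'rotation'] [1.22095864 0.08165133 1.36070211] [30.05035331 -0.26654597 95.96282581] 466.23245066828997 258.2801610619694 190.1851255435377
['image', 'depth', 'fx', 'fy', 'cx', 'cy', 'eye', 'rotation'] [-0.31070793 -1.03582587  1.0009959 ] [ 55.77682517  -0.20224929 -38.23733379] 472.738351735228 260.5199408262577 192.650058172805
```

View pics/1.png

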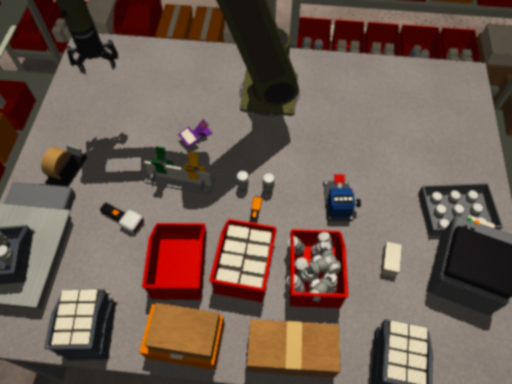

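View pics/2.png

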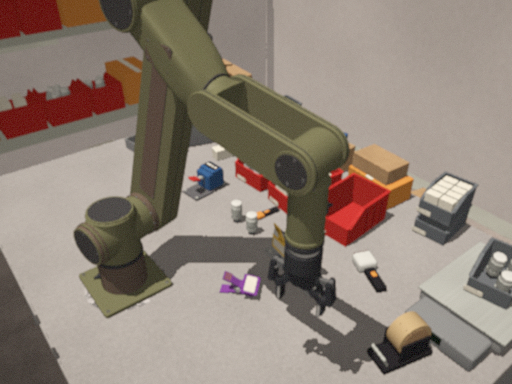

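The scene view shows the yellow clip at (193,165), the green clip at (160,160), the purple look-alike at (195,132), the empty bin at (176,260) and the counter at (341,200). In the side view the arm hides the rail. The objects that could be mistaken for the target are the green clip (160,160), the purple clip (195,132) and the orange cutter (256,207). I choose the yellow one at (193,165) on the rail.

```bash
python3 - <<'E'
from h import *
z=np.load("pics/ab.npz"); a=z["a"]; w=z["wa"]
hsv=cv2.cvtColor(a,cv2.COLOR_RGB2HSV)
def rep(n,m,reg):
    u0,u1,v0,v1=reg; k=np.zeros(m.shape,bool); k[v0:v1,u0:u1]=1; m=m&k&np.isfinite(w[...,0])
    p=w[m]; print(n,len(p),np.percentile(p,[2,50,98],axis=0).round(3).tolist()); return p
H,S,V=[hsv[...,i] for i in range(3)]
rep("yel",(H>12)&(H<32)&(S>110),(180,215,145,185))
rep("grn",(H>40)&(H<80)&(S>90),(145,180,140,180))
z3=w[...,2]
p=rep("railtop",(z3>.072)&(z3<.088)&(S<70),(140,220,140,195))
red=((H<8)|(H>172))&(S>150)
p=rep("ebin",red&(z3>.06),(140,210,215,305))
# front rim: 0.06<z<.076
f=rep("ebin front rim",red&(z3>.064)&(z3<.074),(140,212,215,250))
rep("counter",(H>100)&(H<125)&(S>120)&(z3>.075),(320,365,175,225))
rep("pad",red&(z3>.05),(325,355,165,190))
print(a[150:184:3,186:204:3].tolist()[4:9:2])
for v in range(220,234): print(v,w[v,176].round(3),a[v,176])
crop=cv2.resize(a[130:250,130:370],None,fx=3,fy=3,interpolation=cv2.INTER_CUBIC)
crop=np.clip(crop.astype(float)*1.8,0,255).astype(np.uint8)
cv2.imwrite("pics/3.png",crop[...,::-1])
E
```

```text
yel 353 [[0.31, -0.257, -0.002], [0.419, -0.207, 0.096], [0.463, -0.177, 0.141]]
grn 231 [[0.351, -0.369, 0.002], [0.408, -0.318, 0.102], [0.451, -0.29, 0.141]]
railtop 112 [[0.413, -0.369, 0.072], [0.429, -0.268, 0.078], [0.443, -0.155, 0.086]]
ebin 1398 [[0.617, -0.285, 0.062], [0.785, -0.22, 0.101], [0.843, -0.122, 0.123]]
ebin front rim 138 [[0.612, -0.285, 0.064], [0.623, -0.223, 0.068], [0.702, -0.136, 0.073]]
counter 270 [[0.446, 0.24, 0.075], [0.48, 0.271, 0.083], [0.52, 0.308, 0.092]]
pad 94 [[0.39, 0.249, 0.063], [0.406, 0.266, 0.071], [0.421, 0.282, 0.076]]
[[[60, 50, 41], [75, 56, 23], [96, 63, 0], [94, 63, 0], [60, 50, 37], [54, 49, 47]], [[72, 48, 0], [76, 51, 0], [68, 47, 4], [39, 34, 27], [61, 43, 12], [86, 58, 0]], [[69, 64, 55], [82, 56, 0], [82, 55, 0], [80, 56, 2], [67, 63, 54], [69, 68, 62]]]
220 [ 0.578 -0.248  0.001] [148 136 126]
221 [ 0.581 -0.247 -0.   ] [156 129 120]
222 [ 0.582 -0.248 -0.004] [171 102  94]
223 [ 0.62  -0.229  0.068] [181  58  50]
224 [ 0.623 -0.229  0.068] [158  18  10]
225 [ 0.627 -0.228  0.069] [106   5   0]
226 [ 0.626 -0.23   0.059] [68  1  0]
227 [ 0.624 -0.231  0.049] [60  1  0]
228 [ 0.628 -0.23   0.05 ] [62  4  1]
229 [ 0.625 -0.233  0.035] [60  0  0]
230 [ 0.624 -0.235  0.025] [61  1  0]
231 [ 0.625 -0.236  0.02 ] [61  0  0]
232 [ 0.624 -0.237  0.01 ] [63  2  1]
233 [ 0.625 -0.238  0.006] [67  2  0]
```

View pics/3.png

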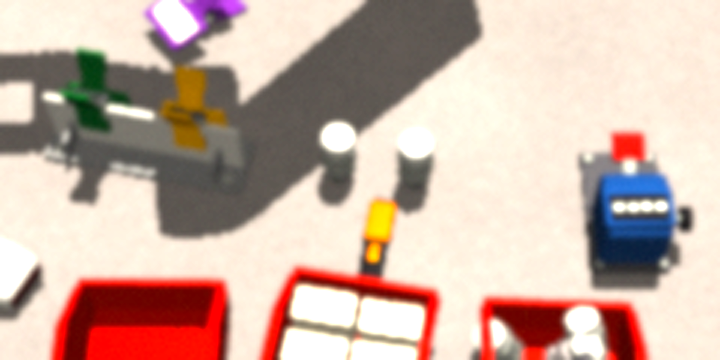

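The crop confirms the choice: the yellow clip stands on the right part of the rail (crop (188,105)), with green at (90,90) and purple lying on the bench at (190,20). Next I fit the rail and bin lines and read the hand-eye transform.

```bash
python3 - <<'E'
from h import *
z=np.load("pics/ab.npz"); a=z["a"]; w=z["wa"]
hsv=cv2.cvtColor(a,cv2.COLOR_RGB2HSV);H,S,V=[hsv[...,i] for i in range(3)];z3=w[...,2]
def line(m,reg):
    u0,u1,v0,v1=reg; k=np.zeros(m.shape,bool); k[v0:v1,u0:u1]=1; p=w[m&k][:,:2].astype(np.float32)
    vx,vy,x,y=cv2.fitLine(p,cv2.DIST_HUBER,0,.01,.01).ravel(); s=np.sign(vy)
    t=(p-[x,y])@[vx,vy]; print(len(p),"yaw",np.degrees(np.arctan2(-vx*s,vy*s)),"pt",x,y,"t",np.percentile(t,[1,99]))
line((z3>.072)&(z3<.088)&(S<70),(140,220,140,195))
red=((H<8)|(H>172))&(S>150)
line(red&(z3>.064)&(z3<.073)&(w[...,0]<.64),(140,212,215,235))
m=(H>12)&(H<32)&(S>110)&(z3>.12)&(a[...,0]>0);k=np.zeros(m.shape,bool);k[145:185,180:215]=1
print(np.median(w[m&k],0), np.percentile(w[m&k],[2,98],0))
st=r.state(); s=snapshot("wrist"); print(s["hand_eye"],s["fx"],s["cx"],s["cy"])
E
```

```text
112 yaw -5.934209 pt 0.4321983 -0.23525742 t [-0.13504638  0.08145289]
110 yaw 5.598669 pt 0.6211326 -0.21586798 t [-0.07071321  0.07090864]
[ 0.41132663 -0.20645081  0.13350328] [[ 0.40314222 -0.22551913  0.12061854]
 [ 0.46352969 -0.19001826  0.14316853]]
[[ 7.81140924e-04  9.48291317e-01  3.17400328e-01  8.01421237e-02]
 [ 9.99999328e-01 -1.01257365e-03  5.64190980e-04 -5.84118784e-04]
 [ 8.56408616e-04  3.17399674e-01 -9.48291471e-01 -1.43202347e-01]
 [ 0.00000000e+00  0.00000000e+00  0.00000000e+00  1.00000000e+00]] 342.27264216915154 256.1587686471966 192.6119776995024
```

{"method": "move_arm", "body": {
  "rows": "1 43 -30 -14 0;1 43 -30 -14 0;1 43 -30 -14 0;1 43 -30 -14 0;1 43 -30 -14 0",
  "grip_force": 40
}}

```text
clock: 0.88
position: [0.3401, -0.3327, 0.3018]
eef_rot: [180.0, -0.0, 18.6]
force: [0.5, -0.3, 0.2]
gripper_width: 0.0853
gripper_force: 0.0
```

{"method": "move_arm", "body": {
  "rows": "1 42 -30 0 0;1 42 -30 0 0;1 42 -30 0 0;1 0 0 0 -9.3;1 0 0 0 -9.3"
}}

```text
clock: 1.5
position: [0.4304, -0.2076, 0.3012]
eef_rot: [-180.0, 0.0, 37.7]
force: [-0.6, -0.2, 0.8]
gripper_width: 0.0854
gripper_force: 0.0
```

{"method": "move_arm", "body": {
  "rows": "1 0 0 0 -9.3;1 0 0 0 -9.3;1 0 0 0 -9.3;1 0 0 0 -9.5;1 0 0 0 -9.5"
}}

```text
clock: 2.12
position: [0.4299, -0.2086, 0.3012]
eef_rot: [-180.0, -0.0, 84.4]
force: [0.2, 0.9, 0.0]
gripper_width: 0.0855
gripper_force: 0.0
```

```bash
cat > look.py <<'E'
from h import *
import sys
n=sys.argv[1]
st=r.state(); s=snapshot("wrist"); w=cloud(s,st); save(s,n); np.savez(f"pics/{n}.npz",a=s["image"],w=w)
b=snapshot("side"); np.savez(f"pics/{n}s.npz",a=b["image"],w=cloud(b)); save(b,n+"s")
c=snapshot("scene"); np.savez(f"pics/{n}c.npz",a=c["image"],w=cloud(c)); save(c,n+"c")
print(st["clock"],st["position"],st["eef_rot"],st["force"],st["gripper_width"],st["joint_pos"].round(1))
E
python3 look.py 4
```

```text
2.125 [ 0.42990775 -0.20856548  0.3012377 ] [-1.79991370e+02 -6.66569150e-03  8.44233457e+01] [0.18689437 0.90089114 0.01954258] 0.08552794628526332 [-30.9   6.8  90.5   0.   82.6 -25.4]
```

View pics/4.png

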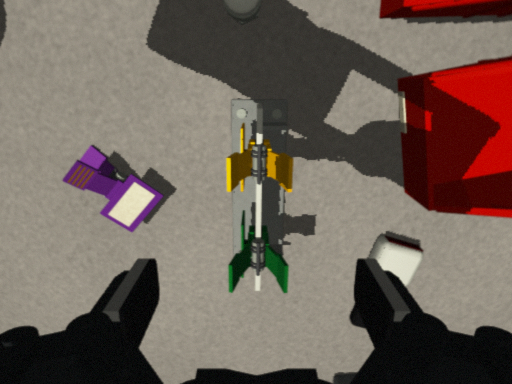

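The wrist view shows the yellow clip at (260,165), in line with the fingers. The rail's edge runs along column 259, and green is at (258,262).

```bash
python3 - <<'E'
from h import *
z=np.load("pics/4.npz"); a=z["a"]; w=z["w"]
hsv=cv2.cvtColor(a,cv2.COLOR_RGB2HSV);H,S,V=[hsv[...,i] for i in range(3)];z3=w[...,2]
def line(m,n):
    p=w[m][:,:2].astype(np.float32)
    vx,vy,x,y=cv2.fitLine(p,cv2.DIST_HUBER,0,.01,.01).ravel(); s=np.sign(vy); d=np.array([vx,vy])*s
    t=(p-[x,y])@d; print(n,len(p),"yaw",np.degrees(np.arctan2(-d[0],d[1])),"pt",x,y,"t",np.percentile(t,[0,2,98,100]).round(3))
m=(z3>.074)&(z3<.086)&(S<40)&(V>150); m[:,:245]=0;m[:,272:]=0;line(m,"rail")
y=(H>12)&(H<32)&(S>110); y[:,:215]=0;y[:,305:]=0;y[110:]&=True;y[200:]=0
p=w[y&(z3>.11)]; print("plates",len(p),p.mean(0),np.percentile(p,[0,2,98,100],0).round(4).tolist())
for sgn in(-1,1):
    q=p[(p[:,0]-.43)*sgn>.015]; print(sgn,q.mean(0),np.percentile(q,[2,98],0).round(4).tolist())
    r_=cv2.minAreaRect(q[:,:2].astype(np.float32)); print(r_)
red=((H<8)|(H>172))&(S>150)
k=red&(z3>.064)&(z3<.074)&(w[...,0]<.64);k[:70]=0;line(k,"binrim")
E
```

```text
rail 421 yaw -6.243152 pt 0.42384633 -0.27596694 t [-0.1   -0.098  0.092  0.094]
plates 1047 [ 0.43126861 -0.21014006  0.12948734] [[0.3996, -0.23, 0.11], [0.4012, -0.228, 0.1108], [0.4606, -0.1927, 0.1421], [0.4617, -0.192, 0.1429]]
-1 [ 0.40731158 -0.2075535   0.12997723] [[0.4005, -0.2229, 0.1112], [0.4142, -0.1924, 0.1421]]
((0.4080832898616791, -0.2087106853723526), (0.0325963981449604, 0.013758134096860886), 82.8001480102539)
1 [ 0.45465299 -0.2127324   0.12918757] [[0.4477, -0.2287, 0.1108], [0.4612, -0.198, 0.1421]]
((0.454285204410553, -0.21378320455551147), (0.03226594626903534, 0.013130724430084229), 85.34147644042969)
binrim 1204 yaw 5.1004205 pt 0.61765295 -0.21011512 t [-0.085 -0.08   0.068  0.071]
```

{"method": "move_arm", "body": {
  "rows": "1 -2.6 1.6 40 0.6;1 0 0 40 0;1 0 0 40 0;1 0 0 35 0;1 0 0 33 0",
  "grip_force": 40
}}

```text
clock: 2.9
position: [0.4313, -0.2114, 0.1122]
eef_rot: [180.0, -0.0, 83.3]
force: [0.3, -0.4, 0.7]
gripper_width: 0.0855
gripper_force: 0.0
```

{"method": "move_arm", "body": {
  "rows": "1 0 0 0 0;0.5 0 0 0 0;0.3 0 0 0 0;0.3 0 0 0 0;0.3 0 0 0 0"
}}

```text
clock: 3.52
position: [0.4346, -0.2134, 0.118]
eef_rot: [179.5, 0.2, 83.5]
force: [-2.2, 1.7, 22.3]
gripper_width: 0.0331
gripper_force: 38.6
```

{"method": "move_arm", "body": {
  "rows": "0.3 0 0 -8 0;0.3 0 0 -20 0;0.3 0 0 -40 0;0.3 0 0 -50 0;0.3 0 0 -50 0"
}}

```text
clock: 4.15
position: [0.431, -0.2112, 0.2835]
eef_rot: [180.0, 0.0, 83.5]
force: [0.9, 0.1, -1.9]
gripper_width: 0.0331
gripper_force: 41.0
```

```bash
python3 look.py 5
```

```text
4.15 [ 0.43103717 -0.21119219  0.28349454] [1.79963971e+02 1.37662779e-02 8.34886922e+01] [ 0.94588854  0.08358611 -1.92572108] 0.033099120818801925 [-31.1   7.6  92.1   0.   80.2 -24.6]
```

View pics/5.png

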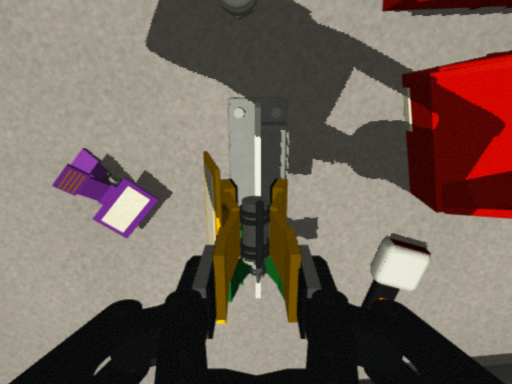

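```bash
python3 - <<'E'
from h import *
z=np.load("pics/5.npz"); a=z["a"]; w=z["w"]; st=r.state()
Rt=R.from_euler('xyz',st["eef_rot"],degrees=True).as_matrix()
t=(w-st["position"])@Rt
for v in range(194,262,6): print(v,[ (t[v,u]*1e3).round(1).tolist() for u in (247,254,261)])
hsv=cv2.cvtColor(a,cv2.COLOR_RGB2HSV);H,S,V=[hsv[...,i] for i in range(3)]
y=(H>12)&(H<35)&(S>110)
for n,(u0,u1,v0,v1) in dict(tag=(200,216,150,240),front=(215,242,180,322),rear=(270,300,180,322)).items():
    k=np.zeros(y.shape,bool);k[v0:v1,u0:u1]=1;p=t[y&k]*1e3;p=p[np.isfinite(p[:,0])&(p[:,2]<90)]
    print(n,len(p),np.percentile(p,[0,2,50,98,100],0).round(1).tolist())
E
```

```text
194 [[-58.3, -17.7, 277.3], [-57.8, -8.6, 276.0], [-57.9, 0.4, 276.5]]
200 [[20.6, -9.0, 31.7], [20.5, -5.3, 31.9], [20.5, -1.5, 32.0]]
206 [[19.4, -8.8, 25.6], [19.7, -5.2, 24.9], [21.0, -1.6, 21.5]]
212 [[16.0, -8.9, 25.8], [16.2, -5.2, 25.4], [18.2, -1.6, 20.4]]
218 [[12.3, -8.9, 26.5], [12.6, -5.2, 25.9], [15.0, -1.5, 20.1]]
224 [[10.1, -8.8, 23.5], [9.8, -5.2, 24.4], [11.7, -1.5, 20.1]]
230 [[5.2, -9.0, 26.8], [6.0, -5.2, 25.0], [8.1, -1.5, 20.5]]
236 [[1.9, -9.0, 26.3], [2.1, -5.2, 25.9], [4.6, -1.5, 20.6]]
242 [[-1.8, -9.0, 26.6], [-1.7, -5.2, 26.4], [0.8, -1.5, 21.3]]
248 [[-4.3, -9.0, 24.4], [-3.7, -5.2, 23.2], [-2.8, -1.4, 21.6]]
254 [[-8.9, -9.1, 26.2], [-8.7, -5.2, 25.8], [-6.1, -1.4, 21.0]]
260 [[-13.3, -9.1, 27.3], [-12.2, -5.2, 25.4], [-9.3, -1.4, 20.4]]
tag 310 [[-5.3, -38.3, 31.7], [-1.1, -38.1, 32.7], [33.0, -28.4, 41.2], [38.3, -25.9, 75.0], [38.5, -25.7, 76.5]]
front 2830 [[-13.6, -28.5, -29.2], [-10.5, -26.8, -25.0], [11.5, -17.8, 7.7], [26.5, -13.4, 64.6], [31.7, -12.8, 72.0]]
rear 2676 [[-14.5, 3.3, -29.5], [-12.0, 3.8, -24.3], [9.3, 9.4, 1.1], [20.3, 14.5, 68.0], [20.9, 15.9, 73.3]]
```

```bash
python3 - <<'E'
from h import *
st=r.state(); print(st["clock"],st["position"],st["eef_rot"],st["joint_pos"])
s=snapshot("wrist"); print([k for k in s]); w=cloud(s,st)
Rt=R.from_euler('xyz',st["eef_rot"],degrees=True).as_matrix()
t=(w-st["position"])@Rt
print(t[230,254],t[230,256], s["cx"], s["hand_eye"][1], s["depth"][230,254])
print({k:v for k,v in s.items() if k not in("image","depth","hand_eye")})
z=np.load("pics/5.npz"); print(z["w"][230,254],w[230,254])
E
```

```text
4.3 [ 0.43315599 -0.21246179  0.28515532] [179.55950695   0.19995452  83.49427857] [-3.11473223e+01  7.53274466e+00  9.20135636e+01  1.94786692e-03
  7.99699445e+01 -2.46427006e+01]
['image', 'depth', 'fx', 'fy', 'cx', 'cy', 'hand_eye']
[ 0.00469068 -0.00276153  0.02388872] [ 0.00655956 -0.00169155  0.01982746] 256.1587686471966 [ 9.99999672e-01 -8.09782903e-04 -2.33250199e-05 -1.62873902e-03] 0.18284397
{'fx': 342.27264216915154, 'fy': 342.27264216915154, 'cx': 256.1587686471966, 'cy': 192.6119776995024}
[ 0.42886539 -0.20599014  0.26010589] [ 0.43111681 -0.20759218  0.26122985]
```

```bash
python3 - <<'E'
from h import *
for i in range(6):
    st=r.state(); s=snapshot("wrist"); print(st["clock"],(st["position"]*1e3).round(1),st["eef_rot"].round(2),st["joint_pos"].round(2),(s["hand_eye"][:3,3]*1e3).round(2))
E
```

```text
4.35 [ 431.8 -211.7  282.9] [1.7981e+02 9.0000e-02 8.3500e+01] [-31.15   7.64  92.22  -0.    79.94 -24.65] [  81.55   -1.63 -143.21]
4.4 [ 430.9 -211.1  281.4] [179.99   0.    83.5 ] [-31.15   7.71  92.34   0.    79.93 -24.65] [  81.55   -1.63 -143.2 ]
4.45 [ 430.4 -210.8  280.4] [-1.7989e+02 -5.0000e-02  8.3500e+01] [-31.15   7.77  92.41   0.    79.93 -24.65] [  81.55   -1.63 -143.2 ]
4.5 [ 430.3 -210.8  279.9] [-1.7984e+02 -7.0000e-02  8.3500e+01] [-31.15   7.81  92.44  -0.    79.93 -24.65] [  81.55   -1.64 -143.2 ]
4.55 [ 430.3 -210.8  279.8] [-1.7982e+02 -8.0000e-02  8.3500e+01] [-31.15   7.83  92.43   0.    79.93 -24.65] [  81.55   -1.64 -143.2 ]
4.6 [ 430.4 -210.9  279.8] [-1.7982e+02 -8.0000e-02  8.3500e+01] [-31.15   7.85  92.42   0.    79.93 -24.66] [  81.55   -1.64 -143.2 ]
```

{"method": "move_arm", "body": {
  "rows": "0.3 4 40 0 0;0.3 4 50 0 0;0.3 3 50 0 0;0.3 3 35 0 0;0.3 0 14 0 -5"
}}

```text
clock: 5.28
position: [0.6227, -0.2186, 0.2791]
eef_rot: [-179.9, -0.1, 88.7]
force: [-0.1, -0.2, -1.3]
gripper_width: 0.0327
gripper_force: 40.9
```

{"method": "move_arm", "body": {
  "rows": "0.3 0 0 20 -6.7;0.3 0 0 30 0;0.3 0 0 15 0;0.3 0 0 0 0;0.3 0 0 0 0"
}}

```text
clock: 5.9
position: [0.6214, -0.2192, 0.2171]
eef_rot: [179.9, 0.0, 95.2]
force: [-0.6, -0.3, -1.0]
gripper_width: 0.0332
gripper_force: 40.9
```

{"method": "move_arm", "body": {
  "rows": "0.3 0 0 0 0;0.3 0 0 0 0;0.3 0 0 0 0"
}}

```text
clock: 6.28
position: [0.6209, -0.219, 0.2169]
eef_rot: [180.0, 0.0, 95.2]
force: [-0.8, -0.1, -1.4]
gripper_width: 0.033
gripper_force: 40.9
```

```bash
python3 look.py 6
```

```text
6.275 [ 0.62089405 -0.21896885  0.21688969] [1.79954008e+02 2.57326649e-02 9.52096328e+01] [-0.78237184 -0.06350584 -1.3861972 ] 0.03298810528242232 [-23.1  24.8  76.9  -0.   78.3 -28.3]
```

View pics/6.png

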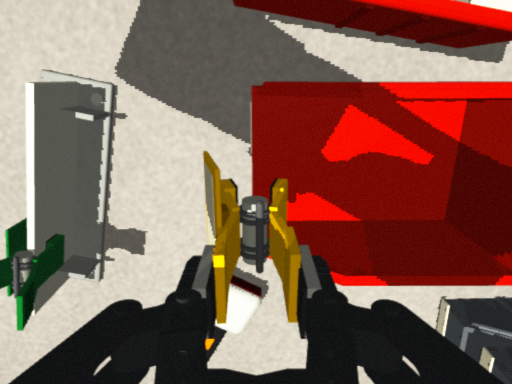

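The clip hangs over the empty bin. The front rim's left edge is at about column 252, the pin is at (254,222), and the tag is on the left, which is outside the bin.

```bash
python3 - <<'E'
from h import *
z=np.load("pics/6.npz"); a=z["a"]; w=z["w"]
Rt=R.from_euler('xyz',[179.954,.026,95.21],degrees=True).as_matrix(); t=(w-[.62089,-.21897,.21689])@Rt
hsv=cv2.cvtColor(a,cv2.COLOR_RGB2HSV);H,S,V=[hsv[...,i] for i in range(3)];z3=w[...,2]
red=((H<8)|(H>172))&(S>150)
for v in (95,120,150,180):
    us=[u for u in range(244,275) if red[v,u] and z3[v,u]>.063]
    print(v,us[:1],us[-1:],[(t[v,u]*1e3).round(1).tolist() for u in us[:12:3]])
p=t[red&(z3>.062)&(z3<.075)]*1e3; print("rim x",np.percentile(p[:,0],[0,1,99,100]))
for v in (205,225,245): print((t[v,254]*1e3).round(1))
for v in (84,86,88,90): print(v,(t[v,275]*1e3).round(1),red[v,275])
zc=np.load("pics/6c.npz"); a=zc["a"]; w=zc["w"]; hsv=cv2.cvtColor(a,cv2.COLOR_RGB2HSV);H,S,V=[hsv[...,i] for i in range(3)]
y=(H>12)&(H<35)&(S>110); y[:,:140]=0;y[:,230:]=0;y[:200]=0;y[280:]=0; p=w[y&(w[...,2]>.1)]; print(len(p),np.percentile(p,[2,50,98],0).round(3).tolist())
E
```

```text
95 [252] [274] [[69.0, -5.0, 145.9], [69.0, -2.6, 146.7], [69.0, -0.1, 145.6], [69.4, 11.7, 137.7]]
120 [252] [258] [[48.9, -5.1, 146.8], [49.0, -2.6, 146.4], [49.1, -0.1, 145.6]]
150 [252] [258] [[23.5, -5.2, 147.3], [23.8, -2.6, 145.6], [23.5, -0.0, 147.4]]
180 [253] [274] [[-3.2, -4.4, 146.8], [-3.0, -1.7, 146.1], [19.5, 10.0, 69.3]]
rim x [-78.23153068 -68.83583224 137.08398041 139.22024631]
[19.2 -2.7 24.2]
[ 8.8 -2.7 22. ]
[-3.3 -2.7 22.7]
84 [ 77.7  13.2 139.2] True
86 [ 76.2  13.2 139. ] True
88 [ 74.7  13.1 136.8] True
90 [ 73.3  13.1 135.6] True
205 [[0.591, -0.227, 0.146], [0.635, -0.205, 0.177], [0.651, -0.187, 0.268]]
```

{"method": "move_arm", "body": {
  "rows": "0.3 0 0 25 0;0.3 0 0 25 0;0.3 0 0 25 0;0.3 0 0 15 0;0.3 0 0 10 0"
}}

```text
clock: 7.05
position: [0.6207, -0.2189, 0.1156]
eef_rot: [-180.0, -0.0, 95.2]
force: [-0.2, -0.2, -0.7]
gripper_width: 0.0332
gripper_force: 41.0
```

{"method": "move_arm", "body": {
  "rows": "0.3 0 0 0 0;0.3 0 0 0 0;0.3 0 0 4 0;0.3 0 0 3 0;0.3 0 0 0 0"
}}

```text
clock: 7.68
position: [0.6205, -0.2188, 0.1091]
eef_rot: [-180.0, -0.0, 95.2]
force: [-0.4, -0.9, -1.1]
gripper_width: 0.0327
gripper_force: 41.0
```

{"method": "move_arm", "body": {
  "rows": "0.3 0 0 2 0;0.3 0 0 0 0;0.3 0 0 0 0"
}}

```text
clock: 8.05
position: [0.6209, -0.2189, 0.1083]
eef_rot: [180.0, 0.0, 95.2]
force: [-1.5, 0.1, 5.8]
gripper_width: 0.0331
gripper_force: 42.0
```

{"method": "move_arm", "body": {
  "rows": "0.5 0 0 0 0;0.65 0 0 0 0;0.8 0 0 0 0;1 0 0 0 0;1 0 0 0 0"
}}

```text
clock: 8.68
position: [0.6208, -0.2189, 0.1073]
eef_rot: [180.0, 0.0, 95.2]
force: [0.2, -0.1, 0.2]
gripper_width: 0.0857
gripper_force: 0.0
```

```bash
python3 look.py 7
```

```text
8.675 [ 0.62081823 -0.21893949  0.10732212] [1.79996606e+02 3.42369750e-03 9.52075701e+01] [ 0.24931979 -0.06936043  0.22227691] 0.08569154226623277 [-23.1  30.1  84.6  -0.   65.3 -28.3]
```

View pics/7.png

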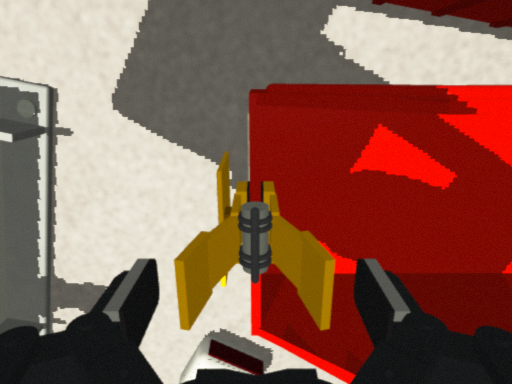

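The clip sits on the rim and the fingers are clear of its plates at columns 180 and 330. I retract straight up.

{"method": "move_arm", "body": {
  "rows": "1 0 0 -25 0;1 0 0 -45 0;1 0 0 -50 0;1 0 0 -50 0;1 0 0 -25 0"
}}

```text
clock: 9.45
position: [0.6218, -0.2193, 0.3063]
eef_rot: [179.7, 0.2, 95.2]
force: [0.4, -0.1, -0.6]
gripper_width: 0.0854
gripper_force: 0.0
```

{"method": "move_arm", "body": {
  "rows": "1 0 0 0 0;1 0 0 0 0;1 0 0 0 0"
}}

```text
clock: 9.82
position: [0.6198, -0.2185, 0.2999]
eef_rot: [-179.8, -0.1, 95.2]
force: [0.6, -0.2, -0.1]
gripper_width: 0.0851
gripper_force: 0.0
```

```bash
python3 look.py 8; python3 - <<'E'
from h import *
z=np.load("pics/8.npz"); a=z["a"]; w=z["w"]
hsv=cv2.cvtColor(a,cv2.COLOR_RGB2HSV);H,S,V=[hsv[...,i] for i in range(3)];z3=w[...,2]
y=(H>12)&(H<35)&(S>110)&(np.hypot(w[...,0]-.62,w[...,1]+.216)<.06)
p=w[y]; print("clip",len(p),np.percentile(p,[0,2,50,98,100],0).round(4).tolist())
q=p[p[:,2]>.09]; print("plates rect",cv2.minAreaRect(q[:,:2].astype(np.float32)))
d=(V<90)&(S<60)&(z3>.075)&(z3<.11)&(np.hypot(w[...,0]-.62,w[...,1]+.216)<.025)
print("pin",d.sum(),np.percentile(w[d],[2,50,98],0).round(4).tolist())
red=((H<8)|(H>172))&(S>150)
k=red&(z3>.063)&(z3<.075)&(w[...,0]<.645)&(abs(w[...,1]+.216)<.09)
pp=w[k][:,:2].astype(np.float32); print("rim",cv2.minAreaRect(pp),np.percentile(pp,[1,99],0), np.median(w[k][:,2]))
print(cv2.fitLine(pp,cv2.DIST_HUBER,0,.01,.01).ravel())
zc=np.load("pics/8c.npz");a=zc["a"];w=zc["w"];hsv=cv2.cvtColor(a,cv2.COLOR_RGB2HSV);H,S,V=[hsv[...,i] for i in range(3)];z3=w[...,2]
m=((H<8)|(H>172))&(S>150)&(z3>.05);m[:,:325]=0;m[:,355:]=0;m[:165]=0;m[190:]=0;print("pad",m.sum(),np.percentile(w[m],[2,50,98],0).round(3).tolist(),cv2.minAreaRect(w[m][:,:2].astype(np.float32)))
E
```

```text
9.825 [ 0.61978054 -0.21845516  0.2999309 ] [-1.79792097e+02 -1.13851607e-01  9.52094798e+01] [ 0.55383518 -0.18636198 -0.13983629] 0.08513988801549782 [-23.1  22.1  69.3   0.   88.8 -28.3]
clip 1900 [[0.5735, -0.2641, -0.0019], [0.5889, -0.2422, 0.0522], [0.6093, -0.2143, 0.1107], [0.6485, -0.1889, 0.1382], [0.6637, -0.183, 0.3831]]
plates rect ((0.6179878115653992, -0.21725574135780334), (0.08730603754520416, 0.03230180963873863), 5.536149024963379)
pin 367 [[0.611, -0.2306, 0.0872], [0.6185, -0.2124, 0.093], [0.6254, -0.1986, 0.099]]
rim ((0.6242036819458008, -0.2182503342628479), (0.022155333310365677, 0.15746882557868958), 7.932961940765381) [[ 0.60994339 -0.29393145]
 [ 0.64247837 -0.14008864]] 0.07059335967547514
[ 0.1078883  -0.99416304  0.6169242  -0.19638953]
pad 92 [[0.389, 0.25, 0.064], [0.407, 0.266, 0.071], [0.42, 0.282, 0.078]] ((0.4039253294467926, 0.2646777629852295), (0.03210463002324104, 0.03546476736664772), 20.12775421142578)
```

{"method": "move_arm", "body": {
  "rows": "1 40 -14 0 0;1 52 -18 0 0;1 52 -18 0 0;1 52 -18 0 0;1 52 -18 0 0"
}}

```text
clock: 10.6
position: [0.5116, 0.0217, 0.3019]
eef_rot: [-180.0, -0.0, 95.2]
force: [-1.1, 1.2, 0.3]
gripper_width: 0.0855
gripper_force: 0.0
```

{"method": "move_arm", "body": {
  "rows": "0 52 -18 0 0;0 52 -18 0 0;0 52 -18 0 0;0 52 -18 0 0;0 46 -16 0 0"
}}

```text
clock: 11.22
position: [0.4007, 0.2668, 0.3021]
eef_rot: [-180.0, -0.0, 95.2]
force: [0.7, 0.6, -0.4]
gripper_width: -0.0002
gripper_force: 0.0
```

{"method": "move_arm", "body": {
  "rows": "0 0 0 20 0;0 0 0 20 0;0 0 0 0 0;0 0 0 0 0;0 0 0 0 0"
}}

```text
clock: 11.85
position: [0.4026, 0.2654, 0.2632]
eef_rot: [179.9, -0.0, 95.2]
force: [-0.1, 0.0, -0.4]
gripper_width: -0.0004
gripper_force: 0.0
```

```bash
python3 look.py 9; python3 - <<'E'
from h import *
z=np.load("pics/9.npz"); a=z["a"]; w=z["w"]
hsv=cv2.cvtColor(a,cv2.COLOR_RGB2HSV);H,S,V=[hsv[...,i] for i in range(3)];z3=w[...,2]
m=((H<8)|(H>172))&(S>150)&(z3>.055)&(z3<.09)&(np.hypot(w[...,0]-.405,w[...,1]-.266)<.06)
print("pad",m.sum(),np.percentile(w[m],[2,50,98],0).round(3).tolist(),cv2.minAreaRect(w[m][:,:2].astype(np.float32)))
b=(H>100)&(H<125)&(S>120)&(z3>.075); print("case",b.sum(),np.percentile(w[b],[2,50,98],0).round(3).tolist(),cv2.minAreaRect(w[b][:,:2].astype(np.float32)))
z=np.load("pics/9c.npz"); a=z["a"]; w=z["w"];hsv=cv2.cvtColor(a,cv2.COLOR_RGB2HSV);H,S,V=[hsv[...,i] for i in range(3)];z3=w[...,2]
y=(H>12)&(H<35)&(S>110)&(np.hypot(w[...,0]-.62,w[...,1]+.216)<.06);p=w[y&(z3>.09)]
for s in(-1,1):
    q=p[(p[:,0]-.62)*s>.012]; print("plate",s,len(q),q.mean(0).round(4),np.percentile(q[:,2],[5,95]).round(4))
E
```

```text
11.85 [0.4026274  0.26536722 0.26320714] [ 1.79906333e+02 -4.27614883e-02  9.51796259e+01] [-0.14890924  0.03552953 -0.38969917] -0.0003913800242662158 [28.4  8.6 93.9  0.  77.4 23.2]
pad 1048 [[0.388, 0.248, 0.067], [0.403, 0.266, 0.072], [0.418, 0.283, 0.076]] ((0.4032333493232727, 0.26519566774368286), (0.03060021437704563, 0.03599226102232933), 6.021364688873291)
case 3735 [[0.395, 0.24, 0.076], [0.463, 0.278, 0.085], [0.514, 0.311, 0.338]] ((0.43196722865104675, 0.2684004306793213), (0.16805540025234222, 0.07311543822288513), 7.718547344207764)
plate -1 110 [ 0.599  -0.2171  0.1175] [0.0958 0.1349]
plate 1 35 [ 0.6479 -0.2109  0.1299] [0.1186 0.1377]
```

View pics/9.png

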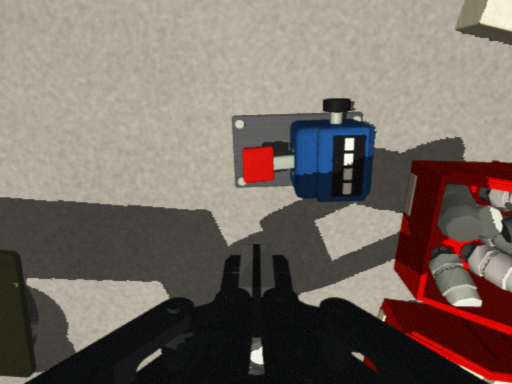

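The wrist view shows the red pad at (258,163) in front of the blue case, almost exactly under the closed fingertips.

{"method": "move_arm", "body": {
  "rows": "0 0 -3 45 0;0 0 0 45 0;0 0 0 45 0;0 0 0 35 0;0 0 0 8 0"
}}

```text
clock: 12.62
position: [0.3976, 0.2641, 0.0826]
eef_rot: [-179.8, 0.1, 95.2]
force: [-0.2, 0.1, 0.4]
gripper_width: -0.0001
gripper_force: 0.0
```

{"method": "move_arm", "body": {
  "rows": "0 0 0 12 0;0 0 0 12 0;0 0 0 12 0;0 0 0 9 0;0 0 0 0 0"
}}

```text
clock: 13.25
position: [0.3996, 0.2654, 0.0395]
eef_rot: [179.9, -0.0, 95.2]
force: [-1.5, -0.6, 7.2]
gripper_width: -0.0001
gripper_force: 3.7
```

{"method": "move_arm", "body": {
  "rows": "0 0 0 2 0;0 0 0 0 0;0 0 0 0 0"
}}

```text
clock: 13.62
position: [0.3998, 0.2655, 0.0387]
eef_rot: [179.8, -0.1, 95.2]
force: [-2.7, -1.1, 12.0]
gripper_width: 0.0002
gripper_force: 6.4
```

{"method": "move_arm", "body": {
  "rows": "0 0 0 3 0;0 0 0 0 0;0 0 0 0 0"
}}

```text
clock: 14.0
position: [0.4001, 0.2656, 0.0379]
eef_rot: [179.7, -0.1, 95.2]
force: [-6.3, -3.6, 35.8]
gripper_width: 0.0001
gripper_force: 18.0
```

{"method": "move_arm", "body": {
  "rows": "0 0 0 -15 0;0 0 0 -25 0;0 0 0 -45 0;0 0 0 -50 0;0 0 0 -50 0"
}}

```text
clock: 14.62
position: [0.3993, 0.2651, 0.221]
eef_rot: [179.9, -0.0, 95.2]
force: [1.1, -0.5, 0.4]
gripper_width: 0.0001
gripper_force: 0.0
```

{"method": "move_arm", "body": {
  "rows": "0 0 0 0 0;0 0 0 0 0;0 0 0 0 0;0 0 0 0 0"
}}

```text
clock: 15.12
position: [0.3982, 0.2645, 0.2179]
eef_rot: [-179.8, 0.1, 95.2]
force: [-0.2, -0.1, 0.3]
gripper_width: 0.0001
gripper_force: 0.0
```

```bash
python3 look.py 10; python3 - <<'E'
from h import *
z=np.load("pics/10.npz"); a=z["a"]; w=z["w"]
hsv=cv2.cvtColor(a,cv2.COLOR_RGB2HSV);H,S,V=[hsv[...,i] for i in range(3)];z3=w[...,2]
m=((H<8)|(H>172))&(S>150)&(z3>.02)&(z3<.09)&(np.hypot(w[...,0]-.405,w[...,1]-.266)<.04)
print("pad z",np.percentile(w[m][:,2],[10,50,90]))
for n in ("pics/8c.npz","pics/10c.npz"):
    z=np.load(n); a=z["a"];w=z["w"];hsv=cv2.cvtColor(a,cv2.COLOR_RGB2HSV)
    y=(hsv[...,0]>12)&(hsv[...,0]<35)&(hsv[...,1]>110)&(np.hypot(w[...,0]-.62,w[...,1]+.216)<.06)&(w[...,2]>.09)
    print("clip",y.sum(),w[y].mean(0).round(4))
c=cv2.imread("pics/10c.png")[130:310,80:380]; cv2.imwrite("pics/11.png",cv2.resize(c,None,fx=2.5,fy=2.5,interpolation=cv2.INTER_CUBIC))
E
```

```text
15.125 [0.39816934 0.26453506 0.21786029] [-1.79845923e+02  6.97923744e-02  9.52087891e+01] [-0.20162888 -0.11466361  0.34669032] 0.0001414257923534347 [28.5 10.6 98.4 -0.  71.2 23.3]
pad z [0.06859505 0.07187183 0.07456708]
clip 2645 [ 0.6343 -0.2183  0.637 ]
clip 178 [ 0.6121 -0.2159  0.1158]
```

View pics/11.png

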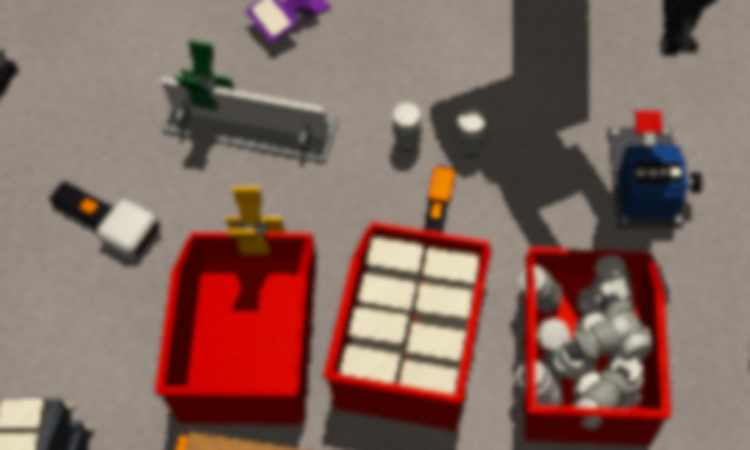

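The yellow clip stands upright at the middle of the empty bin's front rim (crop (250,220)). The lever is back up, and the other objects look where they were at the start. I hand in the job.

```bash
python3 -c "
from workcell import workorder
print(workorder.close_job())"
```

```text
the job is handed in; nothing more can be done
None
```

The yellow clip is on the middle of the empty bin's front rim with its tag outside, its pin about 16 mm above the rim by my measurement (2–26 mm allowed). The lever was pushed down to its stop and sprang back up, nothing else looked moved in the last picture, and I handed the job in at about 15 s; no verdict was returned.

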